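Match the herb jars to their order coasters

TASK

Each of the four herb jars belongs on the coaster whose rim has the colour of its lid, but the red and blue jars were left on the wrong coasters. Stand every jar upright and flat inside the rim of its own coaster, one jar to each, and let go. Set the jars down gently, never tip one over, and leave the mortar and the steel bowl where they are.

Things in the scene. Friction and masses are not known exactly. Their poses are not given: they have to be found in the camera images.
- jar_red: closed straight-sided round jar, brown body with a white paper label band, red lid forming its top 22 mm; 50 mm diameter all the way up, 74 mm tall, 0.11 to 0.23 kg. Origin: centre of its underside, z up along the jar's axis. At the start it stands on the blue coaster.
- jar_blue: closed straight-sided round jar, brown body with a white paper label band, blue lid forming its top 22 mm; 50 mm diameter all the way up, 74 mm tall, 0.11 to 0.23 kg. Origin: centre of its underside, z up along the jar's axis. At the start it stands on the yellow coaster.
- jar_yellow: closed straight-sided round jar, brown body with a white paper label band, yellow lid forming its top 22 mm; 50 mm diameter all the way up, 74 mm tall, 0.11 to 0.23 kg. Origin: centre of its underside, z up along the jar's axis. At the start it stands on the bare counter.
- jar_green: closed straight-sided round jar, brown body with a white paper label band, green lid forming its top 22 mm; 50 mm diameter all the way up, 74 mm tall, 0.11 to 0.23 kg. Origin: centre of its underside, z up along the jar's axis. At the start it stands on the bare counter.
- coaster_red: fixed round coaster with a red raised rim and a cork floor, on a 110 mm square of brown paper that lies flat and does not obstruct; rim 92 mm outside and 74 mm inside diameter, top of the rim 9 mm above the counter, floor 4 mm above the counter. Origin: its centre, at counter height; z up. Empty at the start.
- coaster_blue: fixed round coaster with a blue raised rim and a cork floor, on a 110 mm square of brown paper that lies flat and does not obstruct; rim 92 mm outside and 74 mm inside diameter, top of the rim 9 mm above the counter, floor 4 mm above the counter. Origin: its centre, at counter height; z up. At the start the red-lidded jar stands on it.
- coaster_yellow: fixed round coaster with a yellow raised rim and a cork floor, on a 110 mm square of brown paper that lies flat and does not obstruct; rim 92 mm outside and 74 mm inside diameter, top of the rim 9 mm above the counter, floor 4 mm above the counter. Origin: its centre, at counter height; z up. At the start the blue-lidded jar stands on it.
- coaster_green: fixed round coaster with a green raised rim and a cork floor, on a 110 mm square of brown paper that lies flat and does not obstruct; rim 92 mm outside and 74 mm inside diameter, top of the rim 9 mm above the counter, floor 4 mm above the counter. Origin: its centre, at counter height; z up. Empty at the start.
- mortar: white ceramic mortar, 88 mm across the rim, 55 mm tall, its pestle (part of it) leaning out over the rim to about 83 mm height; a bystander standing loose on the counter. Origin: centre of its underside.
- bowl: small empty steel bowl, 84 mm across the rim, 32 mm tall; a bystander standing loose on the counter. Origin: centre of its underside.
Mind the look-alikes: they are no part of the job. Leave any purple look-alike of the coaster_blue alone.

How it is judged (in metres and radians):
At the end, for the whole second after the job is handed in: Every jar stands upright (within 0.06 rad) on the floor of the coaster of its lid's colour, its axis within 13.5 mm of the coaster's centre and its underside within 6.5 mm of the counter (that is, flat inside the rim), released and at rest (horizontal distance between jar_red and coaster_red below 0.0135 m and z of jar_red in the frame of coaster_red below 0.0065 m and angle between each of jar_red, jar_blue, jar_yellow, jar_green's own z axis and vertical below 0.06 rad and linear speed of each of jar_red, jar_blue, jar_yellow, jar_green below 0.02 m/s and horizontal distance between jar_blue and coaster_blue below 0.0135 m and z of jar_blue in the frame of coaster_blue below 0.0065 m and horizontal distance between jar_yellow and coaster_yellow below 0.0135 m and z of jar_yellow in the frame of coaster_yellow below 0.0065 m and horizontal distance between jar_green and coaster_green below 0.0135 m and z of jar_green in the frame of coaster_green below 0.0065 m); the robot touches nothing.
It fails at once if a jar is tipped over (more than 0.6 rad) (angle between any of jar_red, jar_blue, jar_yellow, jar_green's own z axis and vertical above 0.6 rad).
It fails at once if the mortar is pushed more than 25 mm from its place (distance of mortar from where it was at the start of the episode above 0.025 m).
It fails at once if the bowl is pushed more than 25 mm from its place (distance of bowl from where it was at the start of the episode above 0.025 m).
It fails at once if a jar is dropped or slammed on a coaster (more than 60 N) (contact force between any of jar_red, jar_blue, jar_yellow, jar_green and coaster_red above 60 N or contact force between any of jar_red, jar_blue, jar_yellow, jar_green and coaster_blue above 60 N or contact force between any of jar_red, jar_blue, jar_yellow, jar_green and coaster_yellow above 60 N or contact force between any of jar_red, jar_blue, jar_yellow, jar_green and coaster_green above 60 N).
It also fails if it takes over 106 s, if anything falls off the work surface, if the arm or the gripper's body presses on something with over 40 N, if the wrist force passes 120 N, or if a joint passes its speed limit or range.

ROBOT

A 6-joint arm with a two-finger parallel gripper is mounted at the origin on the work surface. World frame = base frame: x ahead of the robot, y to its left, z up, the work surface at z = 0. Lengths are in m, angles in degrees, forces in N, time in s.
With the tool pointing down it reaches from about 0.25 to 0.725 m from the base axis. Payload 9.7 kg.
Tool frame: the origin (TCP) lies midway between the tips of the shut fingers; the grasp point (between the pads) lies 19 mm behind it (bot.hold_point_z is the distance from the TCP to the grasp point, in m); z points along the fingers, y is the line along which they close (so a half turn about z gives the same grasp; the last joint's range is limited). The gripper opens to 85 mm and grips with 20 to 120 N. Pads are 22 mm wide; open, the fingers measure 114 mm over their backs; the gripper's body (76 mm by 85 mm) begins 54 mm behind the grasp point. The pads swing forward as they close: fully open they stand 13 mm farther back than shut.
Start: joints at [75.401, 4.979, 10.078, 95.1, 0, 90], TCP at [0.139, 0.532, 0.231] pointing down, gripper open.
Joint ranges: [-179.16, 179.16], [-48.56, 103.87], [-65.8, 70.77], [-126.05, 130.52], [-82.76, 87.17], [-180, 180]. Speed limits (degrees/s): [127.2, 127.2, 147.25, 180, 180, 180].

INTERFACE

Orientations are given as [roll, pitch, yaw] about the fixed x, y, z axes, in that order (R = Rz(yaw) Ry(pitch) Rx(roll)).
In Python, from workcell import bot gives the robot as it stands.
- The arm moves only by the tool play_rows, never from a script. Its argument "steps" is a list that holds one entry, the list of rows, each a list of 4 numbers: the shift along the tool's x, y, z in m, then the turn about the tool's z in rad. In form: [[[tx, ty, tz, yaw], ...]]. A call has exactly 5 rows; each row shifts and turns the commanded pose from where the row before left it, along the tool's axes as they then stand; what a row does not reach is not made up. A row lasts 1/12 s, in which the tool goes at most 41.7 mm and 7.16 degrees, less where a joint would pass 70% of its speed; a pose out of reach is approached as far as the arm can. A call is refused whole if a number of a shift passes 0.0417 or a number of a turn 0.125, either way. A call with a gripper value outside its range is refused whole. "gripper" is the finger opening in m, from 0 to 0.0854, set as the call begins (left out, the last holds). The fingers move at their own pace and stop on an object; "squeeze" is the grip in N (left out, the last holds). Time passes only in rows, so rows that do not move let the fingers close, or fill a call up. It gives the time, the measured TCP pose, the force, the opening and the grip force at its end, in the units of the state.
- bot.get_obs(): the state, without advancing time (a new reading comes with each control period).
- bot.camera(name): name is "scene" or "top" or "wrist"; returns a dict with "img" (420x560x3 uint8, blue, green, red), "vfov" (degrees; the focal length in pixels is half the picture's height over the tangent of half this angle, whatever the lens; pixels are square), "cx", "cy" (the principal point, pixels), "D" ([k1, k2, p1, p2, k3] as OpenCV has them; the pictures are not rectified), "xyz" and "attitude" of the camera in the world. Camera axes: x right, y down, z forward; pixel columns grow to the right and rows downward; lengths in m; the calibration is good to about 2 mm. A picture is of the moment at which its call begins. There is no depth.
- bot.job_done(): hands the job in; it is judged then, once.
The state is a dict: "time": time; "q": joint angles; "qd": joint speeds; "joint_efforts": joint torques, N m; "ee_pos": TCP position; "tcp_rot": TCP orientation; "wrist_force": force on the tool from outside, world axes, zero at the start; "torque": the same for the moment, N m; "opening": finger opening in m; "grasp_force": force on a finger pad.
Only numpy, scipy, OpenCV 4.12 (cv2) and the standard library are available. Lean on these libraries where they do the work, as an engineer would, in place of code of your own. Each camera call takes 0.05 s, during which the arm holds its last target. There are 200 camera calls.

## Working session

There is one attempt and no reset: what is moved stays moved. The work goes in short steps, Python scripts to look and compute and a tool call to move; the robot and the scene stay as the last step left them, time stands still between calls to the robot, and variables do not carry over. Pictures are saved under pics/ and viewed, at most 14 in all, crops included, and the job is handed in when it is done.

Besides the shell and the picture viewer there is one more tool, called after "Emit:" in YAML: its name, and indented under it one key for each argument. play_rows: Moves the arm, as the interface text tells. Its arguments: {"type":"object","properties":{"steps":{"type":"array","items":{"type":"array","items":{"type":"array","items":{"type":"number"}}}},"gripper":{"type":"number"},"squeeze":{"type":"number"}},"required":["steps"]}

```bash
mkdir -p pics; python3 - <<'E'
from workcell import bot
import cv2,json
o=bot.get_obs();print({k:o[k] for k in('time','ee_pos','tcp_rot','opening')}, bot.hold_point_z)
for n in('top','scene'):
    c=bot.camera(n);cv2.imwrite(f'pics/{n}0.png',c['img']);print(n,{k:v for k,v in c.items() if k!='img'})
E
```

```text
{'time': 0.0, 'ee_pos': array([0.13857005, 0.5320114 , 0.23056798]), 'tcp_rot': array([-1.79921730e+02,  7.70921185e-05,  1.65400952e+02]), 'opening': 0.08535776124232698} 0.0187
top {'vfov': 57.133239841877746, 'cx': 286.3888756599317, 'cy': 206.33380148620455, 'D': array([-0.11163607,  0.        ,  0.        ,  0.        ,  0.        ]), 'xyz': array([ 0.43572121, -0.00595578,  0.86169238]), 'attitude': array([-170.59437482,   -0.41443639,  -89.84834077])}
scene {'vfov': 43.1351236473835, 'cx': 291.4894223128255, 'cy': 203.06427173277078, 'D': array([-0.12858743,  0.        ,  0.        ,  0.        ,  0.        ]), 'xyz': array([1.0280285 , 0.66819381, 0.91897662]), 'attitude': array([-137.62719531,   -0.16579402,  144.70176451])}
```

View pics/top0.png

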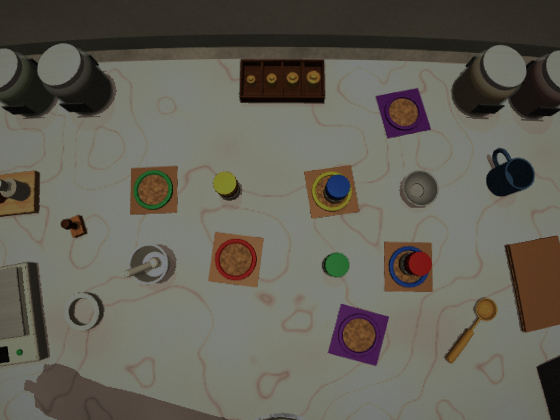

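View pics/scene0.png

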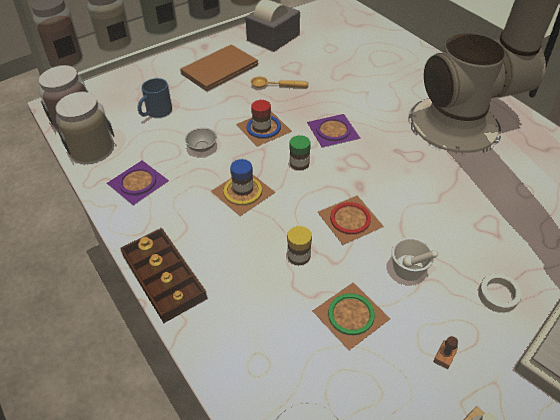

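```bash
cat > h.py <<'E'
import cv2,numpy as np
from scipy.spatial.transform import Rotation as R
from scipy.optimize import least_squares
def geo(c):
    f=210/np.tan(np.radians(c['vfov']/2));K=np.array([[f,0,c['cx']],[0,f,c['cy']],[0,0,1.]])
    return K,np.array(c['D']),R.from_euler('xyz',c['attitude'],degrees=True).as_matrix(),np.array(c['xyz'])
def proj(c,P):
    K,D,M,t=geo(c);rv=cv2.Rodrigues(M.T)[0];return cv2.projectPoints(np.float64(P),rv,-M.T@t,K,D)[0][:,0]
def back(c,uv,z):
    K,D,M,t=geo(c);n=cv2.undistortPoints(np.float64(uv).reshape(-1,1,2),K,D)[:,0]
    d=np.c_[n,np.ones(len(n))]@M.T;return (t+d*((z-t[2])/d[:,2])[:,None])[:,:2]
HUE={'red':(0,6),'blue':(106,118),'yellow':(22,32),'green':(55,75)}
def comps(c,col,smin=130):
    h,s,v=cv2.split(cv2.cvtColor(c['img'],cv2.COLOR_BGR2HSV));a,b=HUE[col]
    m=((h>=a)&(h<=b)|((col=='red')&(h>174)))&(s>smin)&(v>40)
    n,l,st,ce=cv2.connectedComponentsWithStats(m.astype(np.uint8),connectivity=8)
    return [(np.argwhere(l==i)[:,::-1],st[i]) for i in range(1,n) if st[i][4]>40]
th=np.linspace(0,2*np.pi,60)
def lidfit(c,px,z0=.052,z1=.074,r=.025):
    hull=cv2.convexHull(np.int32(px)).astype(np.float32)
    def cen(h):
        m=cv2.moments(h);return np.array([m['m10']/m['m00'],m['m01']/m['m00']]),m['m00']
    t,A=cen(hull)
    def mod(p):
        P=np.r_[[[p[0]+r*np.cos(a),p[1]+r*np.sin(a),z] for z in(z0,z1) for a in th]]
        return cen(cv2.convexHull(proj(c,P).astype(np.float32)))
    s=least_squares(lambda p:mod(p)[0]-t,back(c,[t],z1)[0],diff_step=1e-3)
    return s.x,A/mod(s.x)[1]
def rimfit(c,px,r=.0415):
    w=back(c,px,.009)
    s=least_squares(lambda p:np.hypot(*(w-p).T)-r,w.mean(0),loss='soft_l1',f_scale=.003)
    return s.x,np.median(abs(s.fun))
E
python3 - <<'E'
from workcell import bot
from h import *
for n in('top','scene'):
    c=bot.camera(n)
    for col in HUE:
        for px,st in comps(c,col):
            print(n,col,st,'lid',*[np.round(a,4) for a in lidfit(c,px)],'rim',*[np.round(a,4) for a in rimfit(c,px)])
c=bot.camera('top')
im=cv2.resize(c['img'][140:310,110:450],None,fx=2.3,fy=2.3,interpolation=cv2.INTER_CUBIC);cv2.imwrite('pics/crop.png',im)
E
```

```text
top red [215 239  42  41 523] lid [0.4577 0.0932] 2.6464 rim [0.4594 0.1004] 0.0024
top red [407 252  25  24 459] lid [ 0.4488 -0.2886] 0.8424 rim [ 0.4873 -0.3073] 0.0103
top blue [326 175  24  23 419] lid [ 0.612  -0.1201] 0.8247 rim [ 0.6554 -0.1061] 0.01
top blue [389 247  39  40 333] lid [ 0.4419 -0.2636] 2.2142 rim [ 0.4433 -0.2842] 0.0021
top yellow [213 172  23  24 419] lid [0.6176 0.1205] 0.8325 rim [0.6254 0.0915] 0.01
top yellow [312 172  40  39 356] lid [ 0.6012 -0.1058] 2.4285 rim [ 0.614  -0.1139] 0.0021
top green [134 171  38  38 404] lid [0.6036 0.2746] 2.231 rim [0.6156 0.294 ] 0.0022
top green [325 253  24  24 447] lid [ 0.4471 -0.114 ] 0.853 rim [ 0.4855 -0.1155] 0.01
scene red [252 100  19  14 176] lid [ 0.4405 -0.2977] 0.559 rim [ 0.3758 -0.3336] 0.01
scene red [331 202  40  31 392] lid [0.4958 0.1376] 1.9479 rim [0.4622 0.1039] 0.0025
scene blue [247 116  34  21 151] lid [ 0.4807 -0.2226] 1.5676 rim [ 0.445  -0.2818] 0.0022
scene blue [231 159  21  15 240] lid [ 0.6043 -0.1304] 0.5655 rim [ 0.5798 -0.2187] 0.0098
scene yellow [224 179  38  25 213] lid [ 0.6424 -0.0622] 1.7093 rim [ 0.6161 -0.1112] 0.0021
scene yellow [287 226  25  19 357] lid [0.6137 0.1145] 0.6558 rim [0.551  0.0902] 0.0101
scene green [290 136  20  13 101] lid [ 0.4414 -0.1226] 0.4866 rim [ 0.4179 -0.141 ] 0.0097
scene green [329 294  45  38 215] lid [0.6429 0.3193] 1.9906 rim [0.6181 0.2963] 0.0015
```

View pics/crop.png

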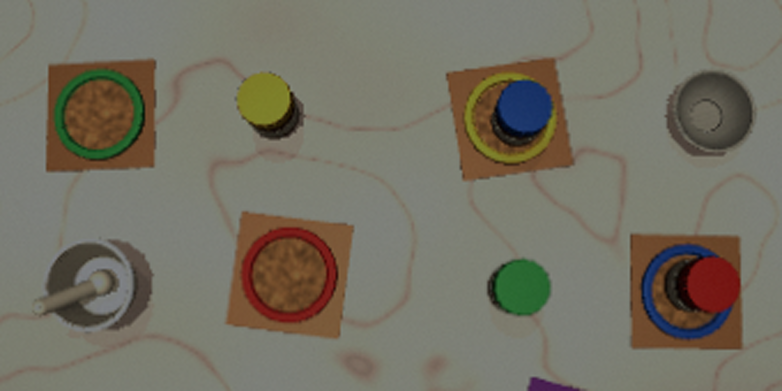

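```bash
python3 - <<'E'
from workcell import bot
from h import *
for n in('top','scene'):
    c=bot.camera(n)
    for col in HUE:
        for px,st in comps(c,col):
            z=.078 if col in('red','blue') else .074
            s,r=lidfit(c,px,z-.0002,z)
            if r<1.8: print(n,col,st,np.round(s,4),round(r,2))
c=bot.camera('top')
for k,p,z in(('mortar',(96,285),.055),('bowl',(713,112),.032),):print(k,back(c,[(p[0]/2.3+110,p[1]/2.3+140)],z))
c=bot.camera('wrist');cv2.imwrite('pics/w0.png',c['img']);print(c['xyz'],c['attitude'],c['vfov'])
E
```

```text
top red [407 252  25  24 459] [ 0.4485 -0.2837] 0.97
top blue [326 175  24  23 419] [ 0.6091 -0.1183] 0.91
top yellow [213 172  24  24 419] [0.6155 0.1189] 0.94
top green [325 253  24  24 446] [ 0.447  -0.1129] 0.89
scene red [252 100  19  13 177] [ 0.4517 -0.2815] 0.95
scene blue [231 159  21  15 240] [ 0.6116 -0.1168] 0.86
scene yellow [288 226  24  19 353] [0.6188 0.1214] 0.91
scene green [290 136  20  10  71] [ 0.4454 -0.1154] 0.6
scene green [329 294  23  38 108] [0.6614 0.3118] 1.25
scene green [353 294  21  35 100] [0.6256 0.3341] 0.8
mortar [[0.44585151 0.27070135]]
bowl [[ 0.61427456 -0.31003733]]
[0.06951934 0.55052935 0.37350612] [1.63319051e+02 7.29644181e-02 7.54176330e+01] 66.23556910120541
```

View pics/w0.png

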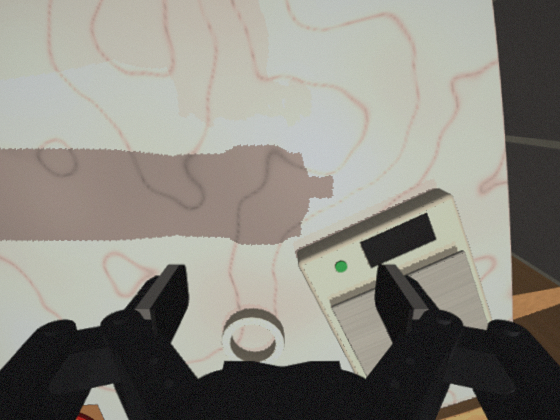

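Emit:
play_rows:
  steps:
    - [[0, 0, 0, -0.09], [0, 0, 0, -0.09], [0, 0, 0, -0.0748], [0, 0, 0, 0], [0, 0, 0, 0]]
  gripper: 0.0854
  squeeze: 40

```text
time: 0.87
ee_pos: [0.1386, 0.5323, 0.2313]
tcp_rot: [180.0, -0.0, 179.9]
wrist_force: [-0.2, 1.1, -0.5]
opening: 0.0854
grasp_force: 0.0
```

Emit:
play_rows:
  steps:
    - [[-0.0123, -0.0258, 0.002, 0], [-0.0123, -0.0258, 0.002, 0], [-0.0123, -0.0258, 0.002, 0], [-0.0123, -0.0258, 0.002, 0], [-0.0123, -0.0258, 0.002, 0]]

```text
time: 1.28
ee_pos: [0.2004, 0.402, 0.2211]
tcp_rot: [180.0, 0.0, 179.9]
wrist_force: [1.2, 0.4, 0.4]
opening: 0.0853
grasp_force: 0.0
```

```bash
cat > st.py <<'E'
from workcell import bot
import numpy as np
o=bot.get_obs()
for k in('time','q','ee_pos','tcp_rot','wrist_force','opening','grasp_force'):print(k,np.round(o[k],4))
E
python3 st.py
```

```text
time 1.2833
q [ 6.35090e+01 -8.95640e+00 -4.59310e+00  9.43546e+01 -3.10000e-03
  6.36521e+01]
ee_pos [0.2004 0.402  0.2211]
tcp_rot [1.799936e+02 6.600000e-03 1.798569e+02]
wrist_force [1.2413 0.4496 0.3732]
opening 0.0853
grasp_force 0.0
```

Emit:
play_rows:
  steps:
    - [[-0.0123, -0.0258, 0.002, 0], [-0.0123, -0.0258, 0.002, 0], [-0.0123, -0.0258, 0.002, 0], [-0.0123, -0.0258, 0.002, 0], [-0.0123, -0.0258, 0.002, 0]]

```text
time: 1.7
ee_pos: [0.2619, 0.273, 0.2114]
tcp_rot: [180.0, 0.0, 179.9]
wrist_force: [0.4, -0.5, 0.9]
opening: 0.0856
grasp_force: 0.0
```

Emit:
play_rows:
  steps:
    - [[-0.0123, -0.0258, 0.002, 0], [-0.0123, -0.0258, 0.002, 0], [-0.0123, -0.0258, 0.002, 0], [-0.0123, -0.0258, 0.002, 0], [-0.0123, -0.0258, 0.002, 0]]

```text
time: 2.12
ee_pos: [0.3234, 0.1439, 0.2014]
tcp_rot: [180.0, 0.0, 179.8]
wrist_force: [0.0, 1.3, -0.1]
opening: 0.0852
grasp_force: 0.0
```

Emit:
play_rows:
  steps:
    - [[-0.0123, -0.0258, 0.002, 0], [-0.0123, -0.0258, 0.002, 0], [-0.0123, -0.0258, 0.002, 0], [-0.0123, -0.0258, 0.002, 0], [-0.0123, -0.0258, 0.002, 0]]

```text
time: 2.53
ee_pos: [0.385, 0.0148, 0.1914]
tcp_rot: [180.0, 0.0, 179.8]
wrist_force: [0.7, 0.1, 0.2]
opening: 0.0853
grasp_force: 0.0
```

Emit:
play_rows:
  steps:
    - [[-0.0123, -0.0258, 0.002, 0], [-0.0123, -0.0258, 0.002, 0], [-0.0123, -0.0258, 0.002, 0], [-0.0123, -0.0258, 0.002, 0], [-0.0113, -0.025, 0.002, 0]]

```text
time: 2.95
ee_pos: [0.4456, -0.1135, 0.1812]
tcp_rot: [-180.0, 0.0, 179.8]
wrist_force: [0.3, 0.3, -0.4]
opening: 0.0851
grasp_force: 0.0
```

```bash
python3 - <<'E'
from workcell import bot
from h import *
c=bot.camera('wrist');cv2.imwrite('pics/w1.png',c['img'])
for col in HUE:
    for px,st in comps(c,col):
        z=.078 if col in('red','blue') else .074
        s,r=lidfit(c,px,z-.0002,z); print(col,st,np.round(s,4),round(r,2),'rim',*np.round(rimfit(c,px),4))
E
python3 st.py
```

```text
time 3.0
q [-1.45590e+01 -7.85190e+00 -8.15010e+00  8.96646e+01 -8.04000e-02
 -1.43006e+01]
ee_pos [ 0.4469 -0.1165  0.1803]
tcp_rot [-1.799129e+02  1.620000e-02  1.797417e+02]
wrist_force [-2.8419 -0.8371 -2.1409]
opening 0.0852
grasp_force 0.0Traceback (most recent call last):
  File "<stdin>", line 7, in <module>
    return _wrapfunc(a, 'round', decimals=decimals, out=out)
    return _wrapit(obj, method, *args, **kwds)
    conv = _array_converter(obj)
ValueError: setting an array element with a sequence. The requested array has an inhomogeneous shape after 1 dimensions. The detected shape was (2,) + inhomogeneous part.
```

View pics/w1.png

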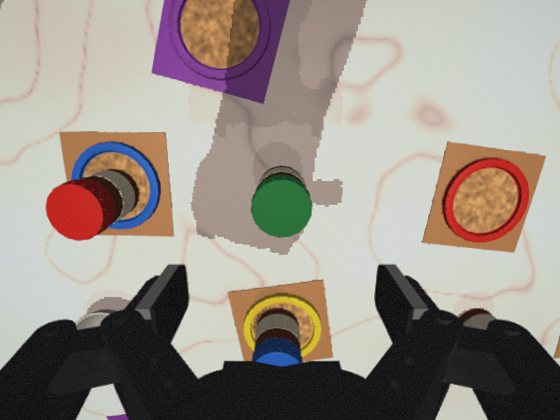

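```bash
cat > wm.py <<'E'
from workcell import bot
from h import *
import sys
c=bot.camera('wrist')
for col in sys.argv[1:] or HUE:
    for px,st in comps(c,col):
        z=.078 if col in('red','blue') else .074
        s,r=lidfit(c,px,z-.0002,z);a,b=rimfit(c,px); print(col,st,'lid',np.round(s,4),round(r,2),'rim',np.round(a,4),round(b,4))
print(np.round(bot.get_obs()['ee_pos'],4))
E
python3 wm.py
```

```text
red [ 446  157   87   85 2409] lid [0.4408 0.0508] 2.04 rim [0.4599 0.0979] 0.0027
red [  48  177   72   63 3324] lid [ 0.4471 -0.2781] 1.22 rim [ 0.4962 -0.3103] 0.0113
blue [  74  141   88   87 1706] lid [ 0.4268 -0.2442] 1.83 rim [ 0.444  -0.2832] 0.0023
blue [ 256  338   49   29 1104] lid [ 0.5884 -0.1187] 0.59 rim [ 0.6855 -0.1209] 0.0079
yellow [ 246  294   79   62 1286] lid [ 0.5609 -0.114 ] 1.93 rim [ 0.6133 -0.114 ] 0.0025
green [ 255  173   61   63 2891] lid [ 0.4462 -0.1142] 0.98 rim [ 0.4634 -0.1497] 0.0112
[ 0.4459 -0.1146  0.1804]
```

Emit:
play_rows:
  steps:
    - [[0, 0, 0.015, 0], [0, 0, 0.015, 0], [0, 0, 0.015, 0], [0, 0, 0.015, 0], [0, 0, 0.015, 0]]

```text
time: 3.47
ee_pos: [0.4449, -0.1115, 0.1058]
tcp_rot: [180.0, 0.0, 179.9]
wrist_force: [-0.1, -0.8, 0.2]
opening: 0.0853
grasp_force: 0.0
```

Emit:
play_rows:
  steps:
    - [[0, 0, 0.015, 0], [0, 0, 0.015, 0], [0, 0, 0.015, 0], [0, 0, 0.015, 0], [0, 0, 0.015, 0]]

```text
time: 3.88
ee_pos: [0.445, -0.1115, 0.0308]
tcp_rot: [180.0, 0.0, 179.9]
wrist_force: [-0.7, -0.1, 0.4]
opening: 0.0856
grasp_force: 0.0
```

Emit:
play_rows:
  steps:
    - [[0, 0, 0, 0], [0, 0, 0, 0], [0, 0, 0, 0], [0, 0, 0, 0], [0, 0, 0, 0]]
  gripper: 0.04
  squeeze: 40

```text
time: 4.3
ee_pos: [0.4459, -0.112, 0.0326]
tcp_rot: [-180.0, 0.1, 180.0]
wrist_force: [-0.3, -0.3, 5.4]
opening: 0.0492
grasp_force: 41.5
```

Emit:
play_rows:
  steps:
    - [[0, 0, 0, 0], [0, 0, 0, 0], [0, 0, 0, 0], [0, 0, 0, 0], [0, 0, 0, 0]]

```text
time: 4.72
ee_pos: [0.4459, -0.112, 0.0326]
tcp_rot: [-180.0, 0.1, 180.0]
wrist_force: [0.2, 1.1, 6.0]
opening: 0.0494
grasp_force: 41.7
```

Emit:
play_rows:
  steps:
    - [[0, 0, -0.006, 0], [0, 0, -0.01, 0], [0, 0, -0.015, 0], [0, 0, -0.02, 0], [0, 0, -0.02, 0]]

```text
time: 5.13
ee_pos: [0.4448, -0.1119, 0.1036]
tcp_rot: [180.0, -0.0, 180.0]
wrist_force: [0.0, -0.1, -1.3]
opening: 0.0496
grasp_force: 41.6
```

Emit:
play_rows:
  steps:
    - [[0, 0, -0.02, 0], [0, 0, -0.02, 0], [0, 0, -0.02, 0], [0, 0, -0.01, 0], [0, 0, 0, 0]]

```text
time: 5.55
ee_pos: [0.4461, -0.1122, 0.175]
tcp_rot: [-179.9, 0.2, 180.0]
wrist_force: [0.1, 0.1, -0.8]
opening: 0.0495
grasp_force: 41.6
```

Emit:
play_rows:
  steps:
    - [[-0.005, 0.01, 0, 0], [-0.008, 0.018, 0, 0], [-0.009, 0.021, 0, 0], [-0.009, 0.021, 0, 0], [-0.009, 0.021, 0, 0]]

```text
time: 5.97
ee_pos: [0.4849, -0.0194, 0.1707]
tcp_rot: [180.0, -0.1, 180.0]
wrist_force: [-0.5, -0.8, -1.2]
opening: 0.0491
grasp_force: 41.7
```

Emit:
play_rows:
  steps:
    - [[-0.009, 0.021, 0, 0], [-0.009, 0.021, 0, 0], [-0.009, 0.021, 0, 0], [-0.009, 0.021, 0, 0], [-0.009, 0.021, 0, 0]]

```text
time: 6.38
ee_pos: [0.5299, 0.0858, 0.1705]
tcp_rot: [-180.0, -0.1, -180.0]
wrist_force: [0.7, 0.0, -0.7]
opening: 0.049
grasp_force: 41.7
```

Emit:
play_rows:
  steps:
    - [[-0.009, 0.021, 0, 0], [-0.009, 0.021, 0, 0], [-0.009, 0.021, 0, 0], [-0.009, 0.021, 0, 0], [-0.009, 0.021, 0, 0]]

```text
time: 6.8
ee_pos: [0.5747, 0.1908, 0.1703]
tcp_rot: [-180.0, -0.1, -180.0]
wrist_force: [0.3, -0.6, -1.2]
opening: 0.0492
grasp_force: 41.7
```

Emit:
play_rows:
  steps:
    - [[-0.009, 0.021, 0, 0], [-0.009, 0.021, 0, 0], [-0.006, 0.0145, 0, 0], [0, 0, 0, 0], [0, 0, 0, 0]]

```text
time: 7.22
ee_pos: [0.5984, 0.2466, 0.1701]
tcp_rot: [-179.9, -0.2, -179.9]
wrist_force: [0.3, -0.2, -1.5]
opening: 0.0493
grasp_force: 41.8
```

```bash
python3 wm.py green; python3 st.py
```

```text
green [ 286  164   91   88 1739] lid [0.5952 0.2864] 1.77 rim [0.6176 0.294 ] 0.0022
green [  216   241   132   126 13111] lid [0.685  0.2463] 5.71 rim [0.7291 0.246 ] 0.0173
[0.5984 0.2458 0.1707]
time 7.2667
q [ 2.23364e+01  1.79597e+01  1.84270e+01  9.06157e+01 -6.60000e-03
  2.22993e+01]
ee_pos [0.5984 0.2458 0.1707]
tcp_rot [-1.799376e+02 -1.348000e-01 -1.799630e+02]
wrist_force [ 0.1714  0.3689 -1.2974]
opening 0.0493
grasp_force 41.7644
```

Emit:
play_rows:
  steps:
    - [[-0.006, 0.016, 0, 0], [-0.007, 0.017, 0, 0], [-0.006, 0.0155, 0, 0], [0, 0, 0.01, 0], [0, 0, 0.015, 0]]

```text
time: 7.68
ee_pos: [0.6184, 0.2941, 0.1476]
tcp_rot: [180.0, 0.1, -180.0]
wrist_force: [0.0, -0.6, -1.6]
opening: 0.049
grasp_force: 42.0
```

Emit:
play_rows:
  steps:
    - [[0, 0, 0.02, 0], [0, 0, 0.02, 0], [0, 0, 0.02, 0], [0, 0, 0.02, 0], [0, 0, 0.015, 0]]

```text
time: 8.1
ee_pos: [0.6169, 0.2924, 0.0497]
tcp_rot: [-179.9, -0.1, 179.9]
wrist_force: [0.1, -0.6, -1.9]
opening: 0.0491
grasp_force: 42.0
```

Emit:
play_rows:
  steps:
    - [[0, 0, 0.003, 0], [0, 0, 0.001, 0], [0, 0, 0, 0], [0, 0, 0, 0], [0, 0, 0, 0]]

```text
time: 8.52
ee_pos: [0.6187, 0.2942, 0.0497]
tcp_rot: [179.9, 0.1, 180.0]
wrist_force: [0.1, 0.9, -1.2]
opening: 0.0493
grasp_force: 41.9
```

```bash
python3 st.py
```

```text
time 8.5167
q [2.54297e+01 2.36229e+01 1.23673e+01 7.86281e+01 1.00000e-04 2.54380e+01]
ee_pos [0.6187 0.2942 0.0497]
tcp_rot [1.799499e+02 1.049000e-01 1.799917e+02]
wrist_force [ 0.0783  0.8778 -1.2056]
opening 0.0493
grasp_force 41.9119
```

Emit:
play_rows:
  steps:
    - [[0, 0, 0.004, 0], [0, 0, 0.003, 0], [0, 0, 0.002, 0], [0, 0, 0, 0], [0, 0, 0, 0]]

```text
time: 8.93
ee_pos: [0.6179, 0.294, 0.0389]
tcp_rot: [-180.0, -0.0, -180.0]
wrist_force: [-0.0, 0.5, -1.2]
opening: 0.0493
grasp_force: 41.9
```

Emit:
play_rows:
  steps:
    - [[0, 0, 0.001, 0], [0, 0, 0.001, 0], [0, 0, 0, 0], [0, 0, 0, 0], [0, 0, 0, 0]]

```text
time: 9.35
ee_pos: [0.6182, 0.294, 0.0373]
tcp_rot: [180.0, 0.0, 180.0]
wrist_force: [-0.0, -0.0, -1.2]
opening: 0.0493
grasp_force: 41.9
```

Emit:
play_rows:
  steps:
    - [[0, 0, 0.001, 0], [0, 0, 0, 0], [0, 0, 0, 0], [0, 0, 0, 0], [0, 0, 0, 0]]

```text
time: 9.77
ee_pos: [0.6182, 0.2941, 0.0366]
tcp_rot: [180.0, 0.0, -180.0]
wrist_force: [-0.6, -0.9, 2.8]
opening: 0.0495
grasp_force: 42.0
```

Emit:
play_rows:
  steps:
    - [[0, 0, 0.001, 0], [0, 0, 0, 0], [0, 0, 0, 0], [0, 0, 0, 0], [0, 0, 0, 0]]

```text
time: 10.18
ee_pos: [0.6183, 0.2941, 0.0366]
tcp_rot: [180.0, 0.1, 180.0]
wrist_force: [-3.2, -1.4, 9.2]
opening: 0.0494
grasp_force: 42.8
```

Emit:
play_rows:
  steps:
    - [[0, 0, -0.001, 0], [0, 0, 0, 0], [0, 0, 0, 0], [0, 0, 0, 0], [0, 0, 0, 0]]
  gripper: 0.0854

```text
time: 10.6
ee_pos: [0.6181, 0.294, 0.0359]
tcp_rot: [-180.0, -0.0, 180.0]
wrist_force: [-0.1, 0.5, 0.4]
opening: 0.0853
grasp_force: 0.0
```

Emit:
play_rows:
  steps:
    - [[0, 0, 0, 0], [0, 0, -0.01, 0], [0, 0, -0.015, 0], [0, 0, -0.02, 0], [0, 0, -0.02, 0]]

```text
time: 11.02
ee_pos: [0.6179, 0.2939, 0.1024]
tcp_rot: [-180.0, -0.0, 180.0]
wrist_force: [-0.3, -0.4, 0.2]
opening: 0.0851
grasp_force: 0.0
```

Emit:
play_rows:
  steps:
    - [[0, 0, -0.02, 0], [0, 0, -0.02, 0], [0, 0, -0.02, 0], [0, 0, -0.02, 0], [0, 0, 0, 0]]

```text
time: 11.43
ee_pos: [0.6192, 0.2946, 0.187]
tcp_rot: [179.8, 0.3, -180.0]
wrist_force: [1.1, 0.2, 0.8]
opening: 0.0852
grasp_force: 0.0
```

```bash
python3 st.py; python3 - <<'E'
from workcell import bot
from h import *
for n in('wrist','scene'):
    c=bot.camera(n)
    for px,st in comps(c,'green'):
        z=.078
        s,r=lidfit(c,px,z-.0002,z);a,b=rimfit(c,px); print(st,'lid',np.round(s,4),round(r,2),'rim',np.round(a,4),round(b,4))
E
```

```text
time 11.4333
q [2.54413e+01 2.35171e+01 2.73917e+01 9.34923e+01 3.00000e-04 2.54391e+01]
ee_pos [0.6192 0.2946 0.187 ]
tcp_rot [ 179.8355    0.345  -179.9984]
wrist_force [1.0882 0.2332 0.7779]
opening 0.0852
grasp_force 0.0
[ 238  139   88   95 4432] lid [0.6037 0.2946] 2.08 rim [0.6122 0.2956] 0.0071
[366 302   8  26  89] lid [0.6261 0.3495] 0.23 rim [0.6193 0.2974] 0.0019
```

Emit:
play_rows:
  steps:
    - [[0.00735, -0.0251, 0, 0], [0.00735, -0.0251, 0, 0], [0.00735, -0.0251, 0, 0], [0.00735, -0.0251, 0, 0], [0.00735, -0.0251, 0, 0]]

```text
time: 11.95
ee_pos: [0.5803, 0.1673, 0.1799]
tcp_rot: [-180.0, -0.1, -180.0]
wrist_force: [0.1, 0.3, 0.5]
opening: 0.0854
grasp_force: 0.0
```

Emit:
play_rows:
  steps:
    - [[0.00735, -0.0251, 0, 0], [0.00735, -0.0251, 0, 0], [0.00735, -0.0251, 0, 0], [0.00735, -0.0251, 0, 0], [0.00735, -0.0251, 0, 0]]

```text
time: 12.37
ee_pos: [0.5435, 0.0419, 0.1801]
tcp_rot: [-180.0, -0.1, -180.0]
wrist_force: [0.4, -0.4, -0.6]
opening: 0.0855
grasp_force: 0.0
```

Emit:
play_rows:
  steps:
    - [[0.00735, -0.0251, 0, 0], [0.00735, -0.0251, 0, 0], [0.00735, -0.0251, 0, 0], [0.00735, -0.0251, 0, 0], [0.00735, -0.0251, 0, 0]]

```text
time: 12.78
ee_pos: [0.5068, -0.0835, 0.1802]
tcp_rot: [180.0, -0.1, -180.0]
wrist_force: [0.8, 0.2, -0.5]
opening: 0.0852
grasp_force: 0.0
```

Emit:
play_rows:
  steps:
    - [[0.00735, -0.0251, 0, 0], [0.00735, -0.0251, 0, 0], [0.00735, -0.0251, 0, 0], [0.00735, -0.0251, 0, 0], [0.00735, -0.0251, 0, 0]]

```text
time: 13.2
ee_pos: [0.4701, -0.2089, 0.1802]
tcp_rot: [180.0, -0.1, -180.0]
wrist_force: [-0.3, 0.3, -0.1]
opening: 0.0857
grasp_force: 0.0
```

Emit:
play_rows:
  steps:
    - [[0.00735, -0.0251, 0, 0], [0.00735, -0.0251, 0, 0], [0.00735, -0.0251, 0, 0], [0, 0, 0, 0], [0, 0, 0, 0]]

```text
time: 13.62
ee_pos: [0.4482, -0.284, 0.1801]
tcp_rot: [179.9, -0.1, 179.9]
wrist_force: [0.1, 0.1, -0.2]
opening: 0.0854
grasp_force: 0.0
```

```bash
python3 st.py; python3 wm.py red; python3 wm.py blue
```

```text
time 13.6167
q [-3.23639e+01  1.66300e+00  9.29400e-01  8.93804e+01  4.10000e-03
 -3.22297e+01]
ee_pos [ 0.4482 -0.284   0.1801]
tcp_rot [ 1.799358e+02 -9.420000e-02  1.798658e+02]
wrist_force [ 0.1428  0.1402 -0.2048]
opening 0.0854
grasp_force 0.0
red [ 250  173   62   66 3106] lid [ 0.4475 -0.2851] 1.03 rim [ 0.4658 -0.25  ] 0.0115
[ 0.4485 -0.2832  0.1803]
blue [ 235  138   91   76 1711] lid [ 0.4255 -0.2846] 1.74 rim [ 0.4448 -0.285 ] 0.0022
[ 0.4488 -0.2828  0.1806]
```

Emit:
play_rows:
  steps:
    - [[0.001, -0.002, 0.016, 0], [0, 0, 0.015, 0], [0, 0, 0.015, 0], [0, 0, 0.015, 0], [0, 0, 0.015, 0]]

```text
time: 14.13
ee_pos: [0.4483, -0.284, 0.1043]
tcp_rot: [180.0, -0.0, -179.9]
wrist_force: [-1.1, -0.6, -0.3]
opening: 0.0859
grasp_force: 0.0
```

Emit:
play_rows:
  steps:
    - [[0, 0, 0.015, 0], [0, 0, 0.015, 0], [0, 0, 0.015, 0], [0, 0, 0.015, 0], [0, 0, 0.01, 0]]

```text
time: 14.55
ee_pos: [0.4479, -0.2838, 0.0336]
tcp_rot: [179.9, -0.1, -179.9]
wrist_force: [-0.7, 0.3, 0.2]
opening: 0.0852
grasp_force: 0.0
```

Emit:
play_rows:
  steps:
    - [[0, 0, 0, 0], [0, 0, 0, 0], [0, 0, 0, 0], [0, 0, 0, 0], [0, 0, 0, 0]]
  gripper: 0.04

```text
time: 14.97
ee_pos: [0.4487, -0.2855, 0.0364]
tcp_rot: [-180.0, 0.1, -180.0]
wrist_force: [0.4, 0.9, 2.7]
opening: 0.0491
grasp_force: 41.6
```

Emit:
play_rows:
  steps:
    - [[0, 0, 0, 0], [0, 0, 0, 0], [0, 0, 0, 0], [0, 0, 0, 0], [0, 0, 0, 0]]

```text
time: 15.38
ee_pos: [0.4487, -0.2855, 0.0364]
tcp_rot: [-180.0, 0.1, -180.0]
wrist_force: [0.4, 2.2, 6.4]
opening: 0.0494
grasp_force: 41.6
```

Emit:
play_rows:
  steps:
    - [[0, 0, -0.006, 0], [0, 0, -0.01, 0], [0, 0, -0.015, 0], [0, 0, -0.02, 0], [0, 0, -0.02, 0]]

```text
time: 15.8
ee_pos: [0.4477, -0.2852, 0.1074]
tcp_rot: [180.0, -0.0, 180.0]
wrist_force: [0.1, -0.5, -1.1]
opening: 0.0492
grasp_force: 41.6
```

Emit:
play_rows:
  steps:
    - [[0, 0, -0.02, 0], [0, 0, -0.02, 0], [0, 0, -0.02, 0], [0, 0, -0.01, 0], [0, 0, 0, 0]]

```text
time: 16.22
ee_pos: [0.4489, -0.2858, 0.1791]
tcp_rot: [-179.9, 0.2, 180.0]
wrist_force: [-0.2, -0.4, -1.0]
opening: 0.0491
grasp_force: 41.6
```

Emit:
play_rows:
  steps:
    - [[-0.0006, 0.01, 0, 0], [-0.0006, 0.018, 0, 0], [-0.0006, 0.021, 0, 0], [-0.0006, 0.021, 0, 0], [-0.0006, 0.021, 0, 0]]

```text
time: 16.63
ee_pos: [0.4503, -0.1927, 0.1745]
tcp_rot: [179.9, -0.1, 180.0]
wrist_force: [-0.6, 0.3, -2.3]
opening: 0.0492
grasp_force: 41.8
```

Emit:
play_rows:
  steps:
    - [[-0.0006, 0.021, 0, 0], [-0.0006, 0.021, 0, 0], [-0.0006, 0.021, 0, 0], [-0.0006, 0.021, 0, 0], [-0.0006, 0.021, 0, 0]]

```text
time: 17.05
ee_pos: [0.4531, -0.0876, 0.1747]
tcp_rot: [180.0, -0.1, -180.0]
wrist_force: [0.1, 0.1, -1.4]
opening: 0.0492
grasp_force: 41.8
```

Emit:
play_rows:
  steps:
    - [[-0.0006, 0.021, 0, 0], [-0.0006, 0.021, 0, 0], [-0.0006, 0.021, 0, 0], [-0.0006, 0.021, 0, 0], [-0.0006, 0.021, 0, 0]]

```text
time: 17.47
ee_pos: [0.4561, 0.0172, 0.1747]
tcp_rot: [-180.0, -0.1, -180.0]
wrist_force: [-0.0, 0.6, -1.6]
opening: 0.0491
grasp_force: 41.8
```

Emit:
play_rows:
  steps:
    - [[-0.0006, 0.021, 0, 0], [-0.0006, 0.021, 0, 0], [-0.0006, 0.018, 0, 0], [-0.0006, 0.012, 0, 0], [0, 0, 0, 0]]

```text
time: 17.88
ee_pos: [0.4585, 0.0898, 0.1746]
tcp_rot: [180.0, -0.1, -179.9]
wrist_force: [-0.6, -0.3, -2.6]
opening: 0.0491
grasp_force: 41.8
```

```bash
python3 wm.py red; python3 st.py
```

```text
red [ 247  145   92   82 1961] lid [0.4402 0.0987] 1.74 rim [0.461  0.1005] 0.0025
red [  215   237   134   130 13750] lid [0.5426 0.0896] 5.96 rim [0.5886 0.0897] 0.0185
[0.4585 0.0887 0.1748]
time 17.9333
q [ 1.09522e+01 -7.01080e+00 -8.00120e+00  8.91448e+01  2.70000e-03
  1.08296e+01]
ee_pos [0.4585 0.0887 0.1748]
tcp_rot [-1.799772e+02 -1.333000e-01 -1.798775e+02]
wrist_force [-0.2955  0.2378 -1.6071]
opening 0.049
grasp_force 41.8414
```

Emit:
play_rows:
  steps:
    - [[-0.0015, 0.006, 0.005, 0], [0, 0.006, 0.01, 0], [0, 0, 0.02, 0], [0, 0, 0.02, 0], [0, 0, 0.02, 0]]

```text
time: 18.35
ee_pos: [0.4606, 0.0996, 0.0993]
tcp_rot: [-180.0, -0.0, 180.0]
wrist_force: [0.5, -0.1, -2.1]
opening: 0.0496
grasp_force: 41.9
```

Emit:
play_rows:
  steps:
    - [[0, 0, 0.02, 0], [0, 0, 0.015, 0], [0, 0, 0.01, 0], [0, 0, 0.004, 0], [0, 0, 0.002, 0]]

```text
time: 18.77
ee_pos: [0.4605, 0.0995, 0.0494]
tcp_rot: [-180.0, -0.1, 180.0]
wrist_force: [0.3, -0.5, -0.9]
opening: 0.0492
grasp_force: 41.8
```

Emit:
play_rows:
  steps:
    - [[0, 0, 0.001, 0], [0, 0, 0, 0], [0, 0, 0, 0], [0, 0, 0, 0], [0, 0, 0, 0]]

```text
time: 19.18
ee_pos: [0.4613, 0.0998, 0.0498]
tcp_rot: [180.0, 0.1, 180.0]
wrist_force: [0.3, -0.8, -1.7]
opening: 0.0492
grasp_force: 41.8
```

Needs 12–13 mm more to reach .0364.

Emit:
play_rows:
  steps:
    - [[0, 0, 0.005, 0], [0, 0, 0.003, 0], [0, 0, 0.002, 0], [0, 0, 0.001, 0], [0, 0, 0, 0]]

```text
time: 19.6
ee_pos: [0.4607, 0.0997, 0.0378]
tcp_rot: [-180.0, -0.0, -180.0]
wrist_force: [0.5, 0.3, -1.5]
opening: 0.0491
grasp_force: 41.8
```

Emit:
play_rows:
  steps:
    - [[0, 0, 0.001, 0], [0, 0, 0, 0], [0, 0, 0, 0], [0, 0, 0, 0], [0, 0, 0, 0]]

```text
time: 20.02
ee_pos: [0.4611, 0.0998, 0.0374]
tcp_rot: [180.0, 0.0, 180.0]
wrist_force: [-0.0, -0.1, -2.0]
opening: 0.049
grasp_force: 41.8
```

Emit:
play_rows:
  steps:
    - [[0, 0, 0.001, 0], [0, 0, 0, 0], [0, 0, 0, 0], [0, 0, 0, 0], [0, 0, 0, 0]]

```text
time: 20.43
ee_pos: [0.4611, 0.0998, 0.0364]
tcp_rot: [180.0, 0.0, 180.0]
wrist_force: [0.3, 1.0, 1.3]
opening: 0.0492
grasp_force: 41.7
```

Emit:
play_rows:
  steps:
    - [[0, 0, 0, 0], [0, 0, 0, 0], [0, 0, 0, 0], [0, 0, 0, 0], [0, 0, 0, 0]]
  gripper: 0.0854

```text
time: 20.85
ee_pos: [0.461, 0.0997, 0.0363]
tcp_rot: [-180.0, -0.0, 180.0]
wrist_force: [0.4, -0.4, -0.8]
opening: 0.0855
grasp_force: 0.0
```

Emit:
play_rows:
  steps:
    - [[0, 0, 0, 0], [0, 0, -0.01, 0], [0, 0, -0.015, 0], [0, 0, -0.02, 0], [0, 0, -0.02, 0]]

```text
time: 21.27
ee_pos: [0.4607, 0.0997, 0.1025]
tcp_rot: [-180.0, -0.0, -180.0]
wrist_force: [0.1, -0.1, -0.7]
opening: 0.0859
grasp_force: 0.0
```

Emit:
play_rows:
  steps:
    - [[0, 0, -0.02, 0], [0, 0, -0.02, 0], [0, 0, -0.02, 0], [0, 0, -0.02, 0], [0, 0, 0, 0]]

```text
time: 21.68
ee_pos: [0.4622, 0.1, 0.186]
tcp_rot: [179.9, 0.3, -180.0]
wrist_force: [0.9, 0.4, 1.7]
opening: 0.0855
grasp_force: 0.0
```

Emit:
play_rows:
  steps:
    - [[-0.0124, -0.0181, 0, 0], [-0.0124, -0.0181, 0, 0], [-0.0124, -0.0181, 0, 0], [-0.0124, -0.0181, 0, 0], [-0.0124, -0.0181, 0, 0]]

```text
time: 22.1
ee_pos: [0.5234, 0.0083, 0.1814]
tcp_rot: [-180.0, 0.0, -180.0]
wrist_force: [0.5, 1.0, -0.2]
opening: 0.0853
grasp_force: 0.0
```

Emit:
play_rows:
  steps:
    - [[-0.0124, -0.0181, 0, 0], [-0.0124, -0.0181, 0, 0], [-0.0124, -0.0181, 0, 0], [-0.0124, -0.0181, 0, 0], [-0.0124, -0.0181, 0, 0]]

```text
time: 22.52
ee_pos: [0.5854, -0.0823, 0.1813]
tcp_rot: [180.0, -0.0, 180.0]
wrist_force: [1.0, 0.3, 0.5]
opening: 0.0856
grasp_force: 0.0
```

Emit:
play_rows:
  steps:
    - [[-0.0124, -0.0181, 0, 0], [-0.0124, -0.0181, 0, 0], [0, 0, 0, 0], [0, 0, 0, 0], [0, 0, 0, 0]]

```text
time: 22.93
ee_pos: [0.6094, -0.1171, 0.1811]
tcp_rot: [180.0, -0.0, 180.0]
wrist_force: [0.7, 0.6, -0.4]
opening: 0.0855
grasp_force: 0.0
```

```bash
python3 wm.py blue; python3 wm.py yellow
```

```text
blue [  48    0   99   63 1786] lid [ 0.4772 -0.247 ] 1.24 rim [ 0.4446 -0.2827] 0.0025
blue [ 249  174   62   64 3012] lid [ 0.6092 -0.1191] 1.0 rim [ 0.6289 -0.0841] 0.0115
[ 0.6094 -0.1169  0.1814]
yellow [ 240  148   90   82 1484] lid [ 0.5958 -0.1138] 1.85 rim [ 0.6157 -0.1144] 0.0022
yellow [ 514  183   46   59 1895] lid [0.6155 0.1019] 0.89 rim [0.6606 0.1345] 0.0092
[ 0.6094 -0.1167  0.1815]
```

Emit:
play_rows:
  steps:
    - [[0, -0.0015, 0.016, 0], [0, 0, 0.015, 0], [0, 0, 0.015, 0], [0, 0, 0.015, 0], [0, 0, 0.015, 0]]

```text
time: 23.45
ee_pos: [0.6094, -0.1181, 0.105]
tcp_rot: [-180.0, 0.0, -179.9]
wrist_force: [-0.1, -0.1, -0.1]
opening: 0.0859
grasp_force: 0.0
```

Emit:
play_rows:
  steps:
    - [[0, 0, 0.015, 0], [0, 0, 0.015, 0], [0, 0, 0.015, 0], [0, 0, 0.015, 0], [0, 0, 0.011, 0]]

```text
time: 23.87
ee_pos: [0.6091, -0.1181, 0.0333]
tcp_rot: [180.0, -0.0, -179.9]
wrist_force: [-0.0, -0.3, 0.2]
opening: 0.0854
grasp_force: 0.0
```

Emit:
play_rows:
  steps:
    - [[0, 0, 0, 0], [0, 0, 0, 0], [0, 0, 0, 0], [0, 0, 0, 0], [0, 0, 0, 0]]
  gripper: 0.04

```text
time: 24.28
ee_pos: [0.6105, -0.1189, 0.0357]
tcp_rot: [-180.0, 0.1, -180.0]
wrist_force: [0.2, 2.0, 3.5]
opening: 0.0492
grasp_force: 41.8
```

Emit:
play_rows:
  steps:
    - [[0, 0, 0, 0], [0, 0, 0, 0], [0, 0, 0, 0], [0, 0, 0, 0], [0, 0, 0, 0]]

```text
time: 24.7
ee_pos: [0.6105, -0.1189, 0.0357]
tcp_rot: [-180.0, 0.1, -180.0]
wrist_force: [-0.5, 1.8, 6.0]
opening: 0.0492
grasp_force: 41.8
```

Emit:
play_rows:
  steps:
    - [[0, 0, -0.006, 0], [0, 0, -0.01, 0], [0, 0, -0.015, 0], [0, 0, -0.02, 0], [0, 0, -0.02, 0]]

```text
time: 25.12
ee_pos: [0.6094, -0.119, 0.1063]
tcp_rot: [180.0, -0.1, 180.0]
wrist_force: [0.0, -0.1, -1.3]
opening: 0.0491
grasp_force: 41.7
```

Emit:
play_rows:
  steps:
    - [[0, 0, -0.02, 0], [0, 0, -0.02, 0], [0, 0, -0.02, 0], [0, 0, -0.01, 0], [0, 0, 0, 0]]

```text
time: 25.53
ee_pos: [0.6107, -0.1193, 0.1783]
tcp_rot: [-179.9, 0.2, 180.0]
wrist_force: [0.4, -1.1, -1.5]
opening: 0.0495
grasp_force: 41.7
```

Emit:
play_rows:
  steps:
    - [[0.007, -0.007, 0, 0], [0.012, -0.012, 0, 0], [0.0138, -0.0138, 0, 0], [0.0138, -0.0138, 0, 0], [0.0138, -0.0138, 0, 0]]

```text
time: 25.95
ee_pos: [0.5476, -0.18, 0.1733]
tcp_rot: [180.0, -0.2, -180.0]
wrist_force: [-0.8, -0.2, -2.4]
opening: 0.0491
grasp_force: 41.7
```

Emit:
play_rows:
  steps:
    - [[0.0138, -0.0138, 0, 0], [0.0138, -0.0138, 0, 0], [0.0138, -0.0138, 0, 0], [0.0138, -0.0138, 0, 0], [0.0138, -0.0138, 0, 0]]

```text
time: 26.37
ee_pos: [0.4784, -0.249, 0.1734]
tcp_rot: [179.9, -0.1, 180.0]
wrist_force: [0.5, -1.0, -2.0]
opening: 0.0489
grasp_force: 41.7
```

Emit:
play_rows:
  steps:
    - [[0.0138, -0.0138, 0, 0], [0.0138, -0.0138, 0, 0], [0.0085, -0.0085, 0, 0], [0, 0, 0, 0], [0, 0, 0, 0]]

```text
time: 26.78
ee_pos: [0.4436, -0.2846, 0.1745]
tcp_rot: [180.0, -0.0, 179.9]
wrist_force: [0.9, -0.5, -1.9]
opening: 0.0492
grasp_force: 41.8
```

```bash
python3 wm.py blue; python3 st.py
```

```text
blue [ 236  143   92   76 1809] lid [ 0.4238 -0.285 ] 1.71 rim [ 0.4445 -0.285 ] 0.0023
blue [  215   238   134   129 13716] lid [ 0.5288 -0.285 ] 5.95 rim [ 0.575  -0.2851] 0.0185
[ 0.4441 -0.2843  0.1747]
time 26.8333
q [-3.26304e+01  1.10940e+00 -2.33600e-01  8.87043e+01  1.60000e-02
 -3.26026e+01]
ee_pos [ 0.4441 -0.2843  0.1747]
tcp_rot [ 1.799610e+02 -3.130000e-02  1.799722e+02]
wrist_force [ 0.449  -0.0377 -2.5011]
opening 0.0494
grasp_force 41.8036
```

Descend as before (contact expected at .0357).

Emit:
play_rows:
  steps:
    - [[-0.001, 0, 0.005, 0], [0, 0, 0.01, 0], [0, 0, 0.02, 0], [0, 0, 0.02, 0], [0, 0, 0.02, 0]]

```text
time: 27.25
ee_pos: [0.4455, -0.2838, 0.0984]
tcp_rot: [180.0, -0.0, -179.9]
wrist_force: [0.8, 0.2, -2.2]
opening: 0.0491
grasp_force: 41.8
```

Emit:
play_rows:
  steps:
    - [[0, 0, 0.02, 0], [0, 0, 0.015, 0], [0, 0, 0.01, 0], [0, 0, 0.005, 0], [0, 0, 0.003, 0]]

```text
time: 27.67
ee_pos: [0.4452, -0.284, 0.0464]
tcp_rot: [180.0, -0.0, -180.0]
wrist_force: [0.4, -0.3, -0.8]
opening: 0.0493
grasp_force: 41.8
```

Emit:
play_rows:
  steps:
    - [[0, 0, 0.003, 0], [0, 0, 0.002, 0], [0, 0, 0.001, 0], [0, 0, 0, 0], [0, 0, 0, 0]]

```text
time: 28.08
ee_pos: [0.4455, -0.2846, 0.0417]
tcp_rot: [-180.0, 0.0, 180.0]
wrist_force: [1.0, 0.7, -3.0]
opening: 0.0494
grasp_force: 41.8
```

Emit:
play_rows:
  steps:
    - [[0, 0, 0.002, 0], [0, 0, 0.001, 0], [0, 0, 0.001, 0], [0, 0, 0, 0], [0, 0, 0, 0]]

```text
time: 28.5
ee_pos: [0.4452, -0.2844, 0.0372]
tcp_rot: [180.0, -0.0, 180.0]
wrist_force: [0.1, -0.6, -2.2]
opening: 0.0491
grasp_force: 41.8
```

Emit:
play_rows:
  steps:
    - [[0, 0, 0.001, 0], [0, 0, 0, 0], [0, 0, 0, 0], [0, 0, 0, 0], [0, 0, 0, 0]]

```text
time: 28.92
ee_pos: [0.4453, -0.2845, 0.0363]
tcp_rot: [-180.0, 0.0, 180.0]
wrist_force: [-0.2, -0.5, -2.0]
opening: 0.0494
grasp_force: 41.8
```

Emit:
play_rows:
  steps:
    - [[0, 0, 0.001, 0], [0, 0, 0, 0], [0, 0, 0, 0], [0, 0, 0, 0], [0, 0, 0, 0]]

```text
time: 29.33
ee_pos: [0.4454, -0.2845, 0.0356]
tcp_rot: [-180.0, 0.0, -180.0]
wrist_force: [-1.3, 1.2, 3.8]
opening: 0.0491
grasp_force: 41.8
```

Emit:
play_rows:
  steps:
    - [[0, 0, 0, 0], [0, 0, 0, 0], [0, 0, 0, 0], [0, 0, 0, 0], [0, 0, 0, 0]]
  gripper: 0.0854

```text
time: 29.75
ee_pos: [0.4452, -0.2844, 0.0352]
tcp_rot: [180.0, -0.0, 180.0]
wrist_force: [-0.2, 0.1, 0.8]
opening: 0.0852
grasp_force: 0.0
```

Emit:
play_rows:
  steps:
    - [[0, 0, 0, 0], [0, 0, -0.01, 0], [0, 0, -0.015, 0], [0, 0, -0.02, 0], [0, 0, -0.02, 0]]

```text
time: 30.17
ee_pos: [0.4451, -0.2843, 0.1016]
tcp_rot: [180.0, -0.0, -180.0]
wrist_force: [-0.1, -1.0, 0.1]
opening: 0.0854
grasp_force: 0.0
```

Emit:
play_rows:
  steps:
    - [[0, 0, -0.02, 0], [0, 0, -0.02, 0], [0, 0, -0.02, 0], [0, 0, -0.02, 0], [0, 0, 0, 0]]

```text
time: 30.58
ee_pos: [0.4464, -0.2852, 0.1853]
tcp_rot: [-179.8, 0.3, -180.0]
wrist_force: [0.9, 0.2, 0.1]
opening: 0.0855
grasp_force: 0.0
```

Emit:
play_rows:
  steps:
    - [[-0.0095, 0.0225, 0, 0], [-0.0095, 0.0225, 0, 0], [-0.0095, 0.0225, 0, 0], [-0.0095, 0.0225, 0, 0], [-0.0095, 0.0225, 0, 0]]

```text
time: 31.0
ee_pos: [0.493, -0.1709, 0.1805]
tcp_rot: [-180.0, 0.0, 180.0]
wrist_force: [0.6, -0.0, -0.3]
opening: 0.0856
grasp_force: 0.0
```

Emit:
play_rows:
  steps:
    - [[-0.0095, 0.0225, 0, 0], [-0.0095, 0.0225, 0, 0], [-0.0095, 0.0225, 0, 0], [-0.0095, 0.0225, 0, 0], [-0.0095, 0.0225, 0, 0]]

```text
time: 31.42
ee_pos: [0.5405, -0.0583, 0.1805]
tcp_rot: [-180.0, 0.0, 180.0]
wrist_force: [0.1, 0.4, -0.3]
opening: 0.0852
grasp_force: 0.0
```

Emit:
play_rows:
  steps:
    - [[-0.0095, 0.0225, 0, 0], [-0.0095, 0.0225, 0, 0], [-0.0095, 0.0225, 0, 0], [-0.0095, 0.0225, 0, 0], [-0.0095, 0.0225, 0, 0]]

```text
time: 31.83
ee_pos: [0.588, 0.0542, 0.1804]
tcp_rot: [-180.0, -0.0, -180.0]
wrist_force: [0.4, 0.2, 0.1]
opening: 0.0851
grasp_force: 0.0
```

Emit:
play_rows:
  steps:
    - [[-0.0095, 0.0225, 0, 0], [-0.0095, 0.0225, 0, 0], [-0.0095, 0.0225, 0, 0], [0, 0, 0, 0], [0, 0, 0, 0]]

```text
time: 32.25
ee_pos: [0.6162, 0.1215, 0.1798]
tcp_rot: [-180.0, -0.1, -179.9]
wrist_force: [-1.1, -0.2, 0.4]
opening: 0.0858
grasp_force: 0.0
```

```bash
python3 wm.py yellow
```

```text
yellow [  13  143   86   86 2429] lid [ 0.5997 -0.063 ] 2.11 rim [ 0.6149 -0.1114] 0.0027
yellow [ 249  174   60   63 2348] lid [0.616  0.1192] 0.98 rim [0.6311 0.0833] 0.0111
[0.616  0.1207 0.18  ]
```

Jar at (.616,.119). Descend to .030.

Emit:
play_rows:
  steps:
    - [[0, -0.001, 0.015, 0], [0, 0, 0.015, 0], [0, 0, 0.015, 0], [0, 0, 0.015, 0], [0, 0, 0.015, 0]]

```text
time: 32.72
ee_pos: [0.6159, 0.1183, 0.105]
tcp_rot: [-180.0, 0.0, 179.9]
wrist_force: [-0.1, 0.0, 0.4]
opening: 0.0855
grasp_force: 0.0
```

Emit:
play_rows:
  steps:
    - [[0, 0, 0.015, 0], [0, 0, 0.015, 0], [0, 0, 0.015, 0], [0, 0, 0.015, 0], [0, 0, 0.015, 0]]

```text
time: 33.13
ee_pos: [0.616, 0.1183, 0.03]
tcp_rot: [-180.0, 0.0, 179.9]
wrist_force: [0.7, -0.4, 0.6]
opening: 0.085
grasp_force: 0.0
```

Emit:
play_rows:
  steps:
    - [[0, 0, 0, 0], [0, 0, 0, 0], [0, 0, 0, 0], [0, 0, 0, 0], [0, 0, 0, 0]]
  gripper: 0.04

```text
time: 33.55
ee_pos: [0.617, 0.1194, 0.0318]
tcp_rot: [180.0, 0.1, 180.0]
wrist_force: [-0.9, -1.1, 4.6]
opening: 0.0494
grasp_force: 41.8
```

Emit:
play_rows:
  steps:
    - [[0, 0, 0, 0], [0, 0, 0, 0], [0, 0, 0, 0], [0, 0, 0, 0], [0, 0, 0, 0]]

```text
time: 33.97
ee_pos: [0.617, 0.1194, 0.0318]
tcp_rot: [-180.0, 0.1, 180.0]
wrist_force: [-1.7, -1.6, 6.8]
opening: 0.0494
grasp_force: 41.9
```

Emit:
play_rows:
  steps:
    - [[0, 0, -0.006, 0], [0, 0, -0.01, 0], [0, 0, -0.015, 0], [0, 0, -0.02, 0], [0, 0, -0.02, 0]]

```text
time: 34.38
ee_pos: [0.6159, 0.1196, 0.1024]
tcp_rot: [180.0, -0.0, -180.0]
wrist_force: [1.4, 0.5, -0.2]
opening: 0.0492
grasp_force: 41.5
```

Emit:
play_rows:
  steps:
    - [[0, 0, -0.02, 0], [0, 0, -0.02, 0], [0, 0, -0.02, 0], [0, 0, -0.01, 0], [0, 0, 0, 0]]

```text
time: 34.8
ee_pos: [0.6172, 0.1198, 0.1745]
tcp_rot: [179.9, 0.2, -180.0]
wrist_force: [0.9, -0.4, -1.1]
opening: 0.0489
grasp_force: 41.5
```

Emit:
play_rows:
  steps:
    - [[0, -0.008, 0, 0], [0, -0.015, 0, 0], [0, -0.0205, 0, 0], [0, -0.0205, 0, 0], [0, -0.0205, 0, 0]]

```text
time: 35.22
ee_pos: [0.6154, 0.033, 0.1696]
tcp_rot: [-180.0, -0.1, 180.0]
wrist_force: [0.2, 0.8, -1.6]
opening: 0.0488
grasp_force: 41.6
```

Emit:
play_rows:
  steps:
    - [[0, -0.0205, 0, 0], [0, -0.0205, 0, 0], [0, -0.0205, 0, 0], [0, -0.0205, 0, 0], [0, -0.0205, 0, 0]]

```text
time: 35.63
ee_pos: [0.6152, -0.0698, 0.1696]
tcp_rot: [180.0, -0.1, 180.0]
wrist_force: [0.7, -0.4, -1.9]
opening: 0.0492
grasp_force: 41.6
```

Emit:
play_rows:
  steps:
    - [[0, -0.0205, 0, 0], [0, -0.0205, 0, 0], [0, -0.0045, 0, 0], [0, 0, 0, 0], [0, 0, 0, 0]]

```text
time: 36.05
ee_pos: [0.6157, -0.1134, 0.1703]
tcp_rot: [180.0, -0.1, 179.9]
wrist_force: [0.6, 0.6, -1.4]
opening: 0.0491
grasp_force: 41.7
```

```bash
python3 wm.py yellow
```

```text
yellow [ 235  142   93   79 1653] lid [ 0.5961 -0.1137] 1.78 rim [ 0.6157 -0.1139] 0.0023
yellow [  214   239   135   128 10963] lid [ 0.7013 -0.1138] 5.86 rim [ 0.7472 -0.1136] 0.0173
[ 0.6159 -0.1128  0.1706]
```

Emit:
play_rows:
  steps:
    - [[0, 0, 0.005, 0], [0, 0, 0.01, 0], [0, 0, 0.02, 0], [0, 0, 0.02, 0], [0, 0, 0.02, 0]]

```text
time: 36.52
ee_pos: [0.6161, -0.1121, 0.0945]
tcp_rot: [180.0, -0.0, -179.9]
wrist_force: [-0.9, -0.4, -1.0]
opening: 0.0497
grasp_force: 41.7
```

Emit:
play_rows:
  steps:
    - [[0, 0, 0.02, 0], [0, 0, 0.015, 0], [0, 0, 0.01, 0], [0, 0, 0.005, 0], [0, 0, 0.003, 0]]

```text
time: 36.93
ee_pos: [0.616, -0.1125, 0.0424]
tcp_rot: [180.0, -0.1, -180.0]
wrist_force: [-1.0, -0.5, -0.9]
opening: 0.0491
grasp_force: 41.7
```

Emit:
play_rows:
  steps:
    - [[0, 0, 0.001, 0], [0, 0, 0.001, 0], [0, 0, 0, 0], [0, 0, 0, 0], [0, 0, 0, 0]]

```text
time: 37.35
ee_pos: [0.6166, -0.113, 0.0419]
tcp_rot: [-180.0, 0.1, 180.0]
wrist_force: [-0.5, -0.2, -1.3]
opening: 0.049
grasp_force: 41.7
```

Emit:
play_rows:
  steps:
    - [[0, 0, 0.002, 0], [0, 0, 0.001, 0], [0, 0, 0.001, 0], [0, 0, 0, 0], [0, 0, 0, 0]]

```text
time: 37.77
ee_pos: [0.6162, -0.1129, 0.0371]
tcp_rot: [180.0, -0.0, 180.0]
wrist_force: [0.4, 0.4, -1.9]
opening: 0.0492
grasp_force: 41.7
```

Emit:
play_rows:
  steps:
    - [[0, 0, 0.001, 0], [0, 0, 0, 0], [0, 0, 0, 0], [0, 0, 0, 0], [0, 0, 0, 0]]

```text
time: 38.18
ee_pos: [0.6163, -0.1129, 0.0363]
tcp_rot: [180.0, 0.0, -180.0]
wrist_force: [-0.1, 0.0, -1.4]
opening: 0.0493
grasp_force: 41.7
```

Emit:
play_rows:
  steps:
    - [[0, 0, 0.001, 0], [0, 0, 0, 0], [0, 0, 0, 0], [0, 0, 0, 0], [0, 0, 0, 0]]

```text
time: 38.6
ee_pos: [0.6165, -0.113, 0.0358]
tcp_rot: [-180.0, 0.0, -180.0]
wrist_force: [-3.4, 0.4, 5.4]
opening: 0.0492
grasp_force: 41.9
```

Release, lift, and back off for a view.

Emit:
play_rows:
  steps:
    - [[0, 0, 0, 0], [0, 0, 0, 0], [0, 0, 0, 0], [0, 0, 0, 0], [0, 0, 0, 0]]
  gripper: 0.0854

```text
time: 39.02
ee_pos: [0.6162, -0.113, 0.0351]
tcp_rot: [180.0, -0.0, 180.0]
wrist_force: [0.1, -0.6, 0.5]
opening: 0.0851
grasp_force: 0.0
```

Emit:
play_rows:
  steps:
    - [[0, 0, 0, 0], [0, 0, -0.01, 0], [0, 0, -0.015, 0], [0, 0, -0.02, 0], [0, 0, -0.02, 0]]

```text
time: 39.43
ee_pos: [0.616, -0.1129, 0.1015]
tcp_rot: [180.0, -0.0, -180.0]
wrist_force: [0.8, -0.6, 0.5]
opening: 0.0852
grasp_force: 0.0
```

Emit:
play_rows:
  steps:
    - [[0, 0, -0.02, 0], [0, 0, -0.02, 0], [0, 0, -0.02, 0], [0, 0, -0.02, 0], [0, 0, 0, 0]]

```text
time: 39.85
ee_pos: [0.6175, -0.1132, 0.1857]
tcp_rot: [-179.9, 0.4, 180.0]
wrist_force: [0.9, -0.7, 0.8]
opening: 0.0851
grasp_force: 0.0
```

Emit:
play_rows:
  steps:
    - [[0.03, 0.01, 0, 0], [0.03, 0.01, 0, 0], [0.03, 0.01, 0, 0], [0.03, 0.01, 0, 0], [0.03, 0.01, 0, 0]]

```text
time: 40.27
ee_pos: [0.4647, -0.0626, 0.1801]
tcp_rot: [180.0, -0.0, 180.0]
wrist_force: [-0.5, 1.0, 1.1]
opening: 0.0857
grasp_force: 0.0
```

Emit:
play_rows:
  steps:
    - [[0.03, 0.01, -0.01, 0], [0.03, 0.01, -0.01, 0], [0.03, 0.01, -0.01, 0], [0, 0, 0, 0], [0, 0, 0, 0]]

```text
time: 40.68
ee_pos: [0.3758, -0.0327, 0.2117]
tcp_rot: [-180.0, 0.2, -180.0]
wrist_force: [0.4, 0.1, -0.1]
opening: 0.0855
grasp_force: 0.0
```

```bash
python3 - <<'E'
from workcell import bot
from h import *
for n in ('scene','top'):
    c=bot.camera(n)
    cv2.imwrite(f'pics/{n}end.png',cv2.resize(c['img'][60:360,90:470],(760,600),interpolation=cv2.INTER_CUBIC))
E
```

```text
(no output)
```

View pics/sceneend.png

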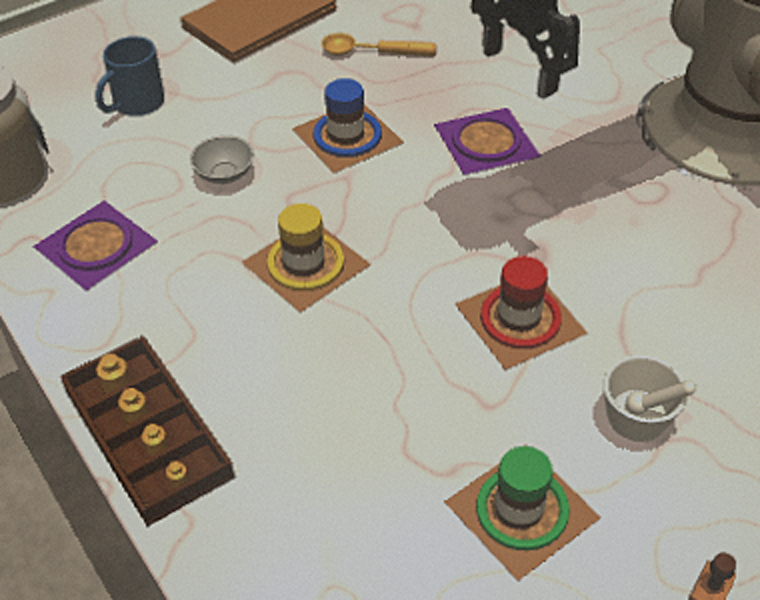

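View pics/topend.png

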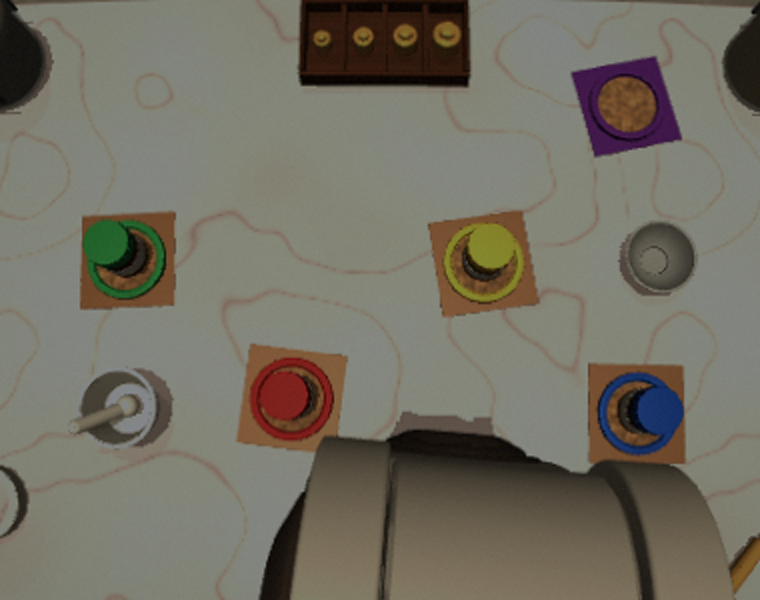

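Both pictures show all four jars upright and centred in the rims of their own colour. In the scene crop, blue is near (345,115), yellow (302,240), red (523,293) and green (525,488). The mortar and bowl have not moved, so I am handing the job in.

```bash
python3 -c "
from workcell import bot
print(bot.job_done())"
```

```text
the job is handed in; nothing more can be done
None
```

All four jars stand upright and released on their own coasters, the mortar and bowl were left in place, and the job was handed in at about 41 s; the hand-in call returned no verdict.

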